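# Set the paddle board out over the end of the display step

## Robot

A 7-joint arm with a two-finger parallel gripper is mounted at the origin on the work surface. World frame = base frame: x ahead of the robot, y to its left, z up, the work surface at z = 0. Lengths are in m, angles in rad, forces in N, time in s.
With the tool pointing down it reaches from about 0.425 to 0.95 m from the base axis. Payload 16.7 kg.
Tool frame: the origin (TCP) lies on the centre line of the jaws, within the pads' length; the fingertips stand 14 mm ahead of it and the grasp point (between the pads) lies 5 mm behind it; z points along the fingers, y is the line along which they close (so a half turn about z gives the same grasp; the last joint's range is limited). The gripper opens to 94 mm and grips with 3 to 60 N. Pads are 16 mm wide; open, the fingers measure 119 mm over their backs; the gripper's body (75 mm by 177 mm) begins 78 mm behind the grasp point.
Start: joints at [-1.454, 0.426, 0.074, 1.606, -0.034, 1.111, -0.067], TCP at [0.178, 0.651, 0.219] pointing down, gripper open.
Joint ranges: [-2.85, 2.85], [-0.5, 2.14], [-1.23, 1.37], [0.21, 2.46], [-1.02, 4.16], [0.16, 2.05], [-2.73, 2.73]. Speed limits (rad/s): [1.89, 1.89, 2.39, 2.39, 3.01, 3.01, 3.01].

## Interface

Orientations are given as a unit quaternion [x, y, z, w].
In Python, from workcell import robot gives the robot as it stands.
- The arm moves only by the tool apply_moves, never from a script. Its argument "motion" is a list of rows, each an object with "translation": the shift along the tool's x, y, z in m, a list of three; "delta_rot": the turn, a rotation vector about the tool's x, y, z in degrees, a list of three. A call has exactly 5 rows; each row shifts and turns the commanded pose from where the row before left it, along the tool's axes as they then stand; what a row does not reach is not made up. A row lasts 1/8 s, in which the tool goes at most 62.5 mm and 10.7 degrees, less where a joint would pass 70% of its speed; a pose out of reach is approached as far as the arm can. A call is refused whole if a number of a shift passes 0.0625 or a number of a turn 10.7, either way. A call with a gripper value outside its range is refused whole. "jaw" is the closure in counts, from 0 (fully open) to 255 (shut), set as the call begins (left out, the last holds). The fingers move at their own pace and stop on an object; "grip_force" is the grip in N (left out, the last holds). Time passes only in rows, so rows that do not move let the fingers close, or fill a call up. It gives the time, the measured TCP pose, the force, the opening and the grip force at its end, in the units of the state.
- robot.get_state(): the state, without advancing time (a new reading comes with each control period).
- robot.read_camera(name): name is "scene" or "top" or "wrist"; returns a dict with "image" (420x560x3 uint8, red, green, blue), "mtx" (3x3 intrinsics, pixels), "R" (3x3) and "t" (3): a world point X has camera coordinates R X + t. Camera axes: x right, y down, z forward; pixel columns grow to the right and rows downward; lengths in m; the calibration is good to about 2 mm. The wrist camera is an equidistant fisheye: a pixel r from the principal point sees the ray r / f radians off the axis. A picture is of the moment at which its call begins. There is no depth.
- robot.close_job(): hands the job in; it is judged then, once.
The state is a dict: "time": time; "joints": joint angles; "qd": joint speeds; "tau": joint torques, N m; "tool_pos": TCP position; "tool_rot": TCP orientation; "ft_force": force on the tool from outside, world axes, zero at the start; "torque": the same for the moment, N m; "finger_gap": opening from 0.0 (shut) to 1.0 (fully open); "finger_force": force on a finger pad.
Only numpy, scipy, OpenCV 4.12 (cv2) and the standard library are available. Lean on these libraries where they do the work, as an engineer would, in place of code of your own. Each camera call takes 0.05 s, during which the arm holds its last target. There are 200 camera calls.

## Task

The bamboo paddle board on the low display step should stick out over the step's end so that a customer can take it by the handle. With the fingertips, push it lightly along the step, the way its handle points, until its shoulders are level with the step's end: the whole handle out over the edge, the blade still on the step and square to that end. Do not grip or lift it or push it out too far, and leave everything else where it stands.

Things in the scene. Friction and masses are not known exactly. Their poses are not given: they have to be found in the camera images.
- step: Low plywood display step with a white laminate top, fixed on the counter: 300 mm (x) by 560 mm (y), 80 mm high, flat top. Origin: centre of its underside. Its y runs along its length to the end where the board is to stick out, a straight edge at y +280 mm; x across it, away from the robot; z up. Turned up to 9 degrees either way from the robot's axes.
- step_end (a point): Middle of that end edge of the step, on its top face (step frame x 0, y +280 mm, z +80 mm). Axes as the step's.
- paddle: Bamboo paddle board flat on the step, 12 mm thick, 0.24 kg, sliding freely. Blade 130 mm wide (x), 200 long (y), corner radius 12; a handle 34 wide, 83 long, with a hanging hole, runs on from one short side. Origin: centre of the blade's underside; y along the handle: rear side at y -100, shoulders +100, tip +183 mm. Starts up to 13 degrees askew, handle towards the step's end.
- shoulder (a point): Middle of the paddle board's shoulder line, on its underside (paddle frame y +100 mm). Axes as the paddle's.
- handle (a point): Middle of the paddle board's handle, on its underside (paddle frame y +142 mm). Axes as the paddle's.
- jar: Glass storage jar with an aluminium lid, 66 mm across, 100 mm tall; stands on the step, along the side farther from the robot; to be left alone. Origin at the centre of its underside.
- bottle: Amber bottle with a black cap, 58 mm across, 150 mm tall; stands on the step, along the side farther from the robot; to be left alone. Origin at the centre of its underside.
- tin: Flat round aluminium tin, 67 mm across, 42 mm tall; stands on the step, along the side farther from the robot; to be left alone. Origin at the centre of its underside.
- jug: White plastic measuring jug with a handle, 96 mm across, 120 mm tall; on the counter beside the step; to be left alone. Origin at the centre of its underside.
- brush: Wooden scrubbing brush, 150 x 52 x 48 mm; on the counter beside the step; to be left alone. Origin at the centre of its underside.
- scoop: Steel scoop with a wooden handle, 200 x 70 x 42 mm; origin under the back of its bowl; on the counter beside the step; to be left alone.
- soap: White bar of soap, 55 x 85 x 28 mm; on the counter beside the step; to be left alone. Origin at the centre of its underside.

How it is judged:
At the end, for the whole second after the job is handed in: The paddle board lies flat and still on the step with its shoulders level with the end edge within 10 mm either way, its long axis within 0.10 rad (6 degrees) of the step's, and its blade not hanging over the step's long side by the robot (by more than about 2 mm) (y of shoulder in the frame of step between 0.27 and 0.29 m and angle between the y axis of paddle and the y axis of step, either way round below 0.1 rad and z of paddle in the frame of step between 0.076 and 0.084 m and angle between paddle's own z axis and vertical below 0.03 rad and x of paddle in the frame of step above -0.087 m and linear speed of paddle below 0.01 m/s); the robot touches nothing.
It fails at once if the paddle board is lifted, tipped or comes off the step (z of paddle in the frame of step above 0.088 m or z of paddle in the frame of step below 0.072 m or angle between paddle's own z axis and vertical above 0.1 rad).
It fails at once if the paddle board is gripped by its handle (more than 15 N from the fingers there) or pressed hard anywhere (more than 60 N) ((contact force between the fingers and paddle above 15 N and horizontal distance between the grasp point and handle below 0.05 m) or contact force between the fingers and paddle above 60 N).
It fails at once if the shoulders are pushed more than 25 mm past the end of the step (y of shoulder in the frame of step above 0.305 m).
It fails at once if another thing on the step or the counter is moved by more than 20 mm or tipped (distance of any of jar, bottle, tin, jug, brush, scoop, soap from where it was at the start of the episode above 0.02 m or angle between any of jar, bottle, tin, jug, brush, scoop, soap's own z axis and vertical above 0.3 rad).
It also fails if it takes over 48 s, if anything falls off the work surface, if the arm or the gripper's body presses on something with over 40 N, if the wrist force passes 120 N, or if a joint passes its speed limit or range.

## Working session

There is one attempt and no reset: what is moved stays moved. The work goes in short steps, Python scripts to look and compute and a tool call to move; the robot and the scene stay as the last step left them, time stands still between calls to the robot, and variables do not carry over. Pictures are saved under pics/ and viewed, at most 10 in all, crops included, and the job is handed in when it is done.

Besides the shell and the picture viewer there is one more tool, called after "Call:" in YAML: its name, and indented under it one key for each argument. apply_moves: Moves the arm, as the interface text tells. Its arguments: {"type":"object","properties":{"motion":{"type":"array"},"jaw":{"type":"number"},"grip_force":{"type":"number"}},"required":["motion"]}

```bash
mkdir -p pics
cat > h.py <<'E'
import numpy as np, cv2
from workcell import robot
def snap(n,f):
    c=robot.read_camera(n); cv2.imwrite(f'pics/{f}.png',c['image'][:,:,::-1]); np.savez(f'pics/{f}.npz',**{k:np.array(c[k]) for k in('mtx','R','t')}); return c
def w(f,uv,z):
    c=np.load(f'pics/{f}.npz'); out=[]
    for u,v in uv:
        d=c['R'].T@np.linalg.solve(c['mtx'],[u,v,1]); o=-c['R'].T@c['t']; out.append(o+d*(z-o[2])/d[2])
    return np.array(out)
E
python3 - <<'E'
from h import *
snap('top','top0');snap('scene','sc0');s=robot.get_state()
print(s['tool_pos'],s['tool_rot'],s['time'],s['ft_force'])
E
```

```text
[0.17789995 0.65074181 0.21885629] [ 1.33025941e-01  9.91112395e-01 -5.63405419e-04 -3.98617954e-05] 0.1 [ 0.05647417 -0.31368307 -0.22117605]
```

View pics/top0.png

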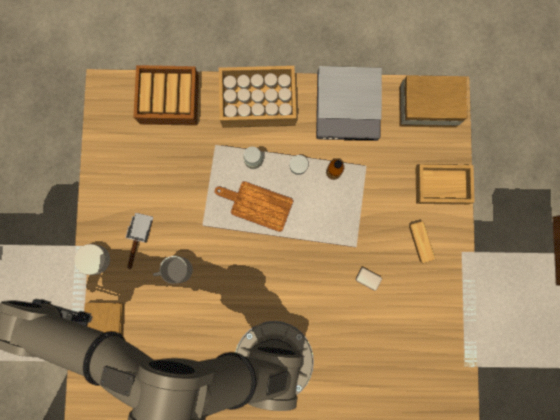

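View pics/sc0.png

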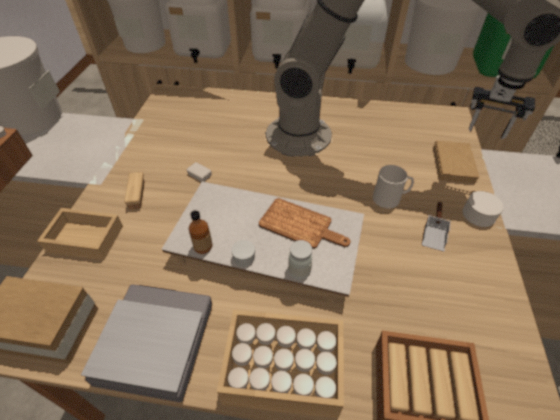

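The top view shows the step from about (205,225) to (365,160), with its free end on the left (+y). The board's blade is near (262,206) and its handle tip at (218,190). The jar, tin and bottle are along the far side. Next I'll fit the poses from both cameras.

```bash
cat > fit.py <<'E'
from h import *
from scipy.optimize import minimize
PAD=np.array([[-65,-88],[-61.5,-96.5],[-53,-100],[53,-100],[61.5,-96.5],[65,-88],[65,88],[61.5,96.5],[53,100],[17,100],[17,170],[10,181],[0,183],[-10,181],[-17,170],[-17,100],[-53,100],[-61.5,96.5],[-65,88]])/1000
STEP=np.array([[-.15,-.28],[.15,-.28],[.15,.28],[-.15,.28]])
def place(P,p): c,s=np.cos(p[2]),np.sin(p[2]); return P@np.array([[c,s],[-s,c]])+p[:2]
def proj(c,P,z):
    X=np.c_[P,np.full(len(P),z)]@c['R'].T+c['t']; X=X@c['mtx'].T; return X[:,:2]/X[:,2:]
S=4
def render(c,P,zs,shape):
    m=np.zeros((shape[0]*S,shape[1]*S),np.uint8)
    for z in zs: cv2.fillPoly(m,[np.round((proj(c,P,z)*S+S/2)*16).astype(np.int32)],255,shift=4)
    return cv2.resize(m,shape[::-1],interpolation=cv2.INTER_AREA)/255.
def fit(views,P,zs,p0):
    f=lambda p:sum((np.abs(render(c,place(P,p),zs,m.shape)-m)*k).sum() for c,m,k in views)
    sim=np.array([p0]+[np.array(p0)+d for d in np.diag([.02,.02,.08])])
    r=minimize(f,p0,method='Nelder-Mead',options=dict(initial_simplex=sim,xatol=1e-5,fatol=1e-2,maxiter=300)); return r.x,r.fun/sum(m.sum() for _,m,_ in views)
def masks(c,stepguess):
    hsv=cv2.cvtColor(c['image'],cv2.COLOR_RGB2HSV); h,s,v=[a.astype(int) for a in cv2.split(hsv)]
    top=render(c,place(STEP*1.12,stepguess),[.08],h.shape)>.5
    br=((s>110)&top).astype(np.uint8); white=((s<60)&(v>90)&top)
    return br,white,top
E
cat > run0.py <<'E'
from fit import *
cs={n:robot.read_camera(n) for n in('top','scene')}
import pickle; pickle.dump(cs,open('cs.pkl','wb'))
q=w('top0',[(216,147),(366,164),(357,245),(204,225)],.08); print(q.round(3))
ctr=q.mean(0)[:2]; d=q[0]-q[1]+q[3]-q[2]; th=np.arctan2(-d[0],d[1]); print(ctr,th)
for n,c in cs.items():
    hsv=cv2.cvtColor(c['image'],cv2.COLOR_RGB2HSV)
    for X in ([(ctr[0]-.1,ctr[1]-.1)],[(ctr[0]-.19,ctr[1])]):
        u=proj(c,np.array(X),.08)[0].astype(int); print(n,u,hsv[u[1],u[0]])
    u=proj(c,w('top0',[(262,206)],.09)[:,:2],.09)[0].astype(int); print(n,u,hsv[u[1],u[0]])
E
python3 run0.py
```

```text
[[ 0.776  0.223  0.08 ]
 [ 0.722 -0.328  0.08 ]
 [ 0.424 -0.295  0.08 ]
 [ 0.488  0.258  0.08 ]]
[ 0.60265134 -0.03554328] -0.10565011055840817
top [313 222] [ 17  52 210]
top [285 247] [ 16 135 193]
top [262 206] [ 14 182 182]
scene [240 203] [ 16  34 194]
scene [274 187] [ 16 102 173]
scene [294 220] [ 13 137 186]
```

```bash
cat > run1.py <<'E'
from fit import *
import sys
def go(tag,views=('top','scene'),g=(.603,-.036,-.106),step=None,pg=(.587,.02,-.35)):
    vs,vp=[],[];ims=[]
    for n in views:
        c=robot.read_camera(n); hsv=cv2.cvtColor(c['image'],cv2.COLOR_RGB2HSV); s=hsv[...,1].astype(int)
        inn=render(c,place(STEP*.9,g),[.08],s.shape)>.5; out=render(c,place(STEP*1.15,g),[.08],s.shape)>.5
        t=93 if n=='top' else 70
        vs.append((c,((s<t)|inn)*out*1.,np.where(out,1.,0)))
        near=render(c,place(PAD*1.5,pg),[.09],s.shape)>.5
        b=((s>(115 if n=='top' else 85))&near).astype(np.uint8)
        lab=cv2.connectedComponentsWithStats(b)
        k=1+np.argmax(lab[2][1:,4]); vp.append((c,(lab[1]==k)*1.,np.where(near,1.,0))); ims.append(c)
    if step is None:
        for i in range(len(vs)): print('step',views[i],fit(vs[i:i+1],STEP,[.08],g))
        step,_=fit(vs,STEP,[.08],g); print('step',step)
    for i in range(len(vp)): print('pad',views[i],fit(vp[i:i+1],PAD,[.08,.092],pg))
    pad,_=fit(vp,PAD,[.08,.092],pg); print('pad',pad)
    sh=place(np.array([[0,.1]]),pad)[0]-step[:2]; c,s_=np.cos(step[2]),np.sin(step[2])
    print('in step: shoulder',(np.array([[c,s_],[-s_,c]])@sh).round(4),'pad',(np.array([[c,s_],[-s_,c]])@(pad[:2]-step[:2])).round(4),'dth',pad[2]-step[2])
    o=[]
    for c in ims:
        im=cv2.resize(c['image'],None,fx=4,fy=4,interpolation=cv2.INTER_CUBIC)
        for P,p,z in((STEP,step,.08),(PAD,pad,.092)): cv2.polylines(im,[np.round(proj(c,place(P,p),z)*4+2).astype(np.int32)],True,(0,255,0),1)
        u=(proj(c,np.array([step[:2]]),.08)[0]*4).astype(int); o.append(im[max(u[1]-290,0):max(u[1]-290,0)+580,max(u[0]-390,0):max(u[0]-390,0)+780])
    cv2.imwrite(f'pics/{tag}.png',cv2.resize(np.vstack(o),None,fx=.5,fy=.5,interpolation=cv2.INTER_AREA)[:,:,::-1]); return step,pad
if __name__=='__main__': go('ov0')
E
python3 run1.py
```

```text
step top (array([ 0.60239831, -0.03152438, -0.12409484]), np.float64(0.01682715626032988))
step scene (array([ 0.60298704, -0.03199047, -0.12633393]), np.float64(0.020927583311690364))
step [ 0.60259255 -0.03138128 -0.12586371]
pad top (array([ 0.55844418,  0.05305815, -0.32957183]), np.float64(0.027153619717607144))
pad scene (array([ 0.5556931 ,  0.05189206, -0.33127169]), np.float64(0.05558238220661399))
pad [ 0.55648477  0.05218761 -0.32314056]
in step: shoulder [-0.0366  0.1752] pad [-0.0562  0.0771] dth -0.19727684156858843
```

View pics/ov0.png

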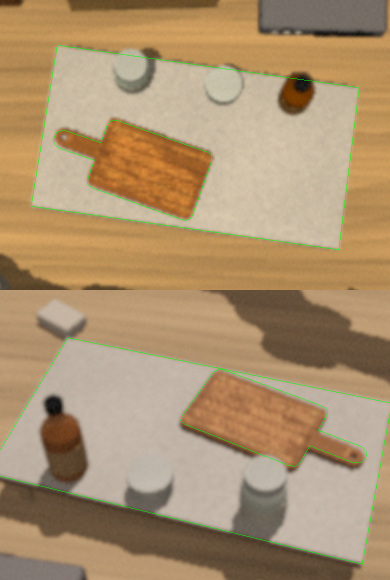

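The overlays match well in both cameras. In the step frame the shoulders are at y = 175 mm, so 105 mm to go, and the board is askew by -0.197 rad. I'll push the rear edge with two part-closed fingertips set square to the step, which should also straighten the board. First I plan the approach.

```bash
cat > plan.py <<'E'
from h import *
from scipy.spatial.transform import Rotation as Ro
ST=np.array([.6026,-.0314,-.1259])
c,s=np.cos(ST[2]),np.sin(ST[2]); M=np.array([[c,-s],[s,c]])
def plan(tgts,show=True):
    "tgts: list of (stepx,stepy,z,nrows)"
    st=robot.get_state(); p=np.array(st['tool_pos']); R=Ro.from_quat(st['tool_rot'])
    l=np.linalg.inv(M)@(p[:2]-ST[:2]); print('t',st['time'],'world',p.round(4),'step',l.round(4),'F',np.round(st['ft_force'],1),'gap',st['finger_gap'])
    G=Ro.from_matrix(np.array([[-s,c,0],[c,s,0],[0,0,-1]]))
    for x,y,z,n in tgts:
        g=np.r_[M@[x,y]+ST[:2],z]; d=(g-p)/n
        for i in range(n):
            rv=(R.inv()*G).as_rotvec(degrees=True); rv*=min(1,10/max(1e-9,np.abs(rv).max()))
            print((R.inv().apply(d)).round(4).tolist(),rv.round(1).tolist()); R=R*Ro.from_rotvec(rv,degrees=True); p=p+d
E
python3 -c "
from plan import *
plan([(-.13,.45,.26,8),(-.07,.1,.26,9),(-.07,-.09,.26,5)])"
```

```text
t 0.3 world [0.1779 0.651  0.2192] step [-0.507   0.6236] F [ 0.3 -0.3  0.8] gap 1.0023327176737749
[-0.0497, -0.0149, -0.0051] [-0.0, 0.0, 10.0]
[-0.0515, -0.006, -0.0051] [-0.0, 0.0, 10.0]
[-0.0518, 0.003, -0.0051] [-0.0, 0.0, 10.0]
[-0.0505, 0.012, -0.0051] [-0.0, 0.0, 10.0]
[-0.0476, 0.0206, -0.0051] [-0.0, 0.0, 10.0]
[-0.0433, 0.0285, -0.0051] [-0.0, 0.0, 10.0]
[-0.0377, 0.0356, -0.0051] [-0.0, 0.0, 10.0]
[-0.031, 0.0416, -0.0051] [-0.0, 0.0, 10.0]
[-0.0391, 0.0054, 0.0] [-0.0, 0.0, 1.9]
[-0.0389, 0.0067, 0.0] [-0.0, 0.0, 0.0]
[-0.0389, 0.0067, 0.0] [-0.0, -0.0, 0.0]
[-0.0389, 0.0067, 0.0] [0.0, 0.0, 0.0]
[-0.0389, 0.0067, 0.0] [0.0, 0.0, 0.0]
[-0.0389, 0.0067, 0.0] [0.0, 0.0, 0.0]
[-0.0389, 0.0067, 0.0] [0.0, 0.0, 0.0]
[-0.0389, 0.0067, 0.0] [0.0, 0.0, 0.0]
[-0.0389, 0.0067, 0.0] [0.0, 0.0, 0.0]
[-0.038, -0.0, 0.0] [0.0, 0.0, 0.0]
[-0.038, -0.0, 0.0] [0.0, 0.0, 0.0]
[-0.038, -0.0, 0.0] [0.0, 0.0, 0.0]
[-0.038, -0.0, 0.0] [0.0, 0.0, 0.0]
[-0.038, -0.0, 0.0] [0.0, 0.0, 0.0]
```

Call:
apply_moves:
  motion:
    - {"translation": [-0.05, -0.015, -0.005], "delta_rot": [0, 0, 10]}
    - {"translation": [-0.051, -0.006, -0.005], "delta_rot": [0, 0, 10]}
    - {"translation": [-0.052, 0.003, -0.005], "delta_rot": [0, 0, 10]}
    - {"translation": [-0.05, 0.012, -0.005], "delta_rot": [0, 0, 10]}
    - {"translation": [-0.048, 0.02, -0.005], "delta_rot": [0, 0, 10]}
  jaw: 92

```text
time: 0.92
tool_pos: [0.3987, 0.5125, 0.2448]
tool_rot: [0.542, 0.841, 0.0, -0.0]
ft_force: [0.5, 0.3, 0.1]
finger_gap: 0.642
finger_force: 0.0
```

Call:
apply_moves:
  motion:
    - {"translation": [-0.043, 0.028, -0.005], "delta_rot": [0, 0, 10]}
    - {"translation": [-0.038, 0.036, -0.005], "delta_rot": [0, 0, 10]}
    - {"translation": [-0.031, 0.042, -0.005], "delta_rot": [0, 0, 10]}
    - {"translation": [-0.039, 0.005, 0], "delta_rot": [0, 0, 2]}
    - {"translation": [-0.039, 0.007, 0], "delta_rot": [0, 0, 0]}

```text
time: 1.55
tool_pos: [0.5335, 0.3507, 0.2591]
tool_rot: [0.751, 0.66, -0.0, 0.0]
ft_force: [0.8, -0.2, -0.5]
finger_gap: 0.639
finger_force: 0.0
```

```bash
python3 -c "
from plan import *
plan([(-.07,.1,.26,6),(-.07,-.09,.26,4)])"
```

```text
t 1.55 world [0.5335 0.3507 0.2591] step [-0.1166  0.3704] F [ 0.8 -0.2 -0.5] gap 0.638901762619416
[-0.0451, 0.0079, -0.0001] [-0.0, 0.0, -0.1]
[-0.0451, 0.0078, -0.0001] [-0.0, -0.0, 0.0]
[-0.0451, 0.0078, -0.0001] [0.0, 0.0, 0.0]
[-0.0451, 0.0078, -0.0001] [-0.0, -0.0, 0.0]
[-0.0451, 0.0078, -0.0001] [0.0, 0.0, 0.0]
[-0.0451, 0.0078, -0.0001] [-0.0, -0.0, 0.0]
[-0.0475, -0.0, 0.0] [-0.0, 0.0, 0.0]
[-0.0475, -0.0, 0.0] [0.0, -0.0, 0.0]
[-0.0475, -0.0, 0.0] [-0.0, 0.0, 0.0]
[-0.0475, -0.0, 0.0] [-0.0, -0.0, 0.0]
```

Call:
apply_moves:
  motion:
    - {"translation": [-0.045, 0.008, 0], "delta_rot": [0, 0, 0]}
    - {"translation": [-0.045, 0.008, 0], "delta_rot": [0, 0, 0]}
    - {"translation": [-0.045, 0.008, 0], "delta_rot": [0, 0, 0]}
    - {"translation": [-0.045, 0.008, 0], "delta_rot": [0, 0, 0]}
    - {"translation": [-0.045, 0.008, 0], "delta_rot": [0, 0, 0]}

```text
time: 2.17
tool_pos: [0.5441, 0.1225, 0.2596]
tool_rot: [0.751, 0.661, 0.0, -0.0]
ft_force: [1.4, -0.2, -0.2]
finger_gap: 0.642
finger_force: 0.0
```

Call:
apply_moves:
  motion:
    - {"translation": [-0.045, 0.008, 0], "delta_rot": [0, 0, 0]}
    - {"translation": [-0.048, 0, 0], "delta_rot": [0, 0, 0]}
    - {"translation": [-0.048, 0, 0], "delta_rot": [0, 0, 0]}
    - {"translation": [-0.048, 0, 0], "delta_rot": [0, 0, 0]}
    - {"translation": [-0.048, 0, 0], "delta_rot": [0, 0, 0]}

```text
time: 2.8
tool_pos: [0.5217, -0.1136, 0.2597]
tool_rot: [0.751, 0.661, 0.0, 0.0]
ft_force: [1.1, -1.0, -1.0]
finger_gap: 0.636
finger_force: 0.0
```

```bash
python3 -c "
from plan import *
plan([(-.07,-.085,.14,3),(-.07,-.085,.099,2)])
snap('wrist','wr1')"
```

```text
t 2.8 world [ 0.5217 -0.1136  0.2597] step [-0.0699 -0.0917] F [ 1.1 -1.  -1. ] gap 0.6357584719949583
[0.0022, -0.0, 0.0399] [0.0, -0.0, -0.1]
[0.0022, -0.0, 0.0399] [-0.0, 0.0, 0.0]
[0.0022, -0.0, 0.0399] [0.0, 0.0, 0.0]
[0.0, 0.0, 0.0205] [0.0, 0.0, 0.0]
[0.0, 0.0, 0.0205] [0.0, 0.0, 0.0]
```

View pics/wr1.png

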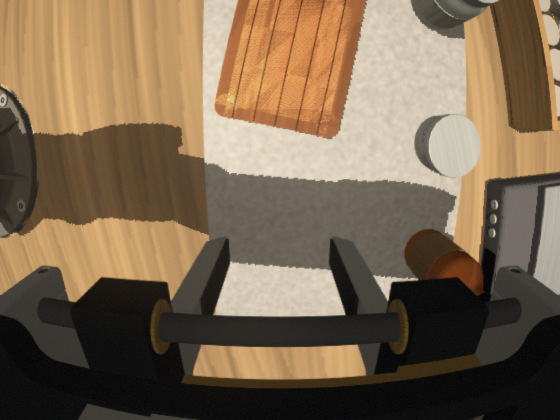

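The wrist view shows the rear edge from about (218,112) to (335,137), straight ahead of the two fingertips at (220,240) and (340,240). There is white step surface below them, and the bottle at (445,260) is well to the side. Lowering now.

Call:
apply_moves:
  motion:
    - {"translation": [0.002, 0, 0.04], "delta_rot": [0, 0, 0]}
    - {"translation": [0.002, 0, 0.04], "delta_rot": [0, 0, 0]}
    - {"translation": [0.002, 0, 0.04], "delta_rot": [0, 0, 0]}
    - {"translation": [0, 0, 0.025], "delta_rot": [0, 0, 0]}
    - {"translation": [0, 0, 0.014], "delta_rot": [0, 0, 0]}

```text
time: 3.48
tool_pos: [0.5224, -0.1061, 0.0994]
tool_rot: [0.751, 0.661, -0.001, -0.0]
ft_force: [0.1, -0.1, 0.5]
finger_gap: 0.636
finger_force: 0.0
```

```bash
python3 -c "
from plan import *
plan([])"
```

```text
t 3.475 world [ 0.5224 -0.1061  0.0994] step [-0.0702 -0.0841] F [ 0.1 -0.1  0.5] gap 0.6355892662187466
```

Call:
apply_moves:
  motion:
    - {"translation": [0.01, 0, 0], "delta_rot": [0, 0, 0]}
    - {"translation": [0.01, 0, 0], "delta_rot": [0, 0, 0]}
    - {"translation": [0.01, 0, 0.001], "delta_rot": [0, 0, 0]}
    - {"translation": [0.007, 0, 0], "delta_rot": [0, 0, 0]}
    - {"translation": [0.005, 0, 0], "delta_rot": [0, 0, 0]}

```text
time: 4.1
tool_pos: [0.5284, -0.0639, 0.0997]
tool_rot: [0.75, 0.661, 0.0, 0.0]
ft_force: [-0.6, -0.1, -0.1]
finger_gap: 0.64
finger_force: 0.0
```

Call:
apply_moves:
  motion:
    - {"translation": [0.005, 0, 0], "delta_rot": [0, 0, 0]}
    - {"translation": [0.005, 0, 0], "delta_rot": [0, 0, 0]}
    - {"translation": [0.005, 0, 0], "delta_rot": [0, 0, 0]}
    - {"translation": [0.005, 0, 0], "delta_rot": [0, 0, 0]}
    - {"translation": [0.005, 0, 0], "delta_rot": [0, 0, 0]}

```text
time: 4.72
tool_pos: [0.5314, -0.0395, 0.0995]
tool_rot: [0.751, 0.661, -0.0, 0.0]
ft_force: [0.2, -2.0, 0.4]
finger_gap: 0.635
finger_force: 1.0
```

Call:
apply_moves:
  motion:
    - {"translation": [0.005, 0.0005, 0], "delta_rot": [0, 0, 0]}
    - {"translation": [0.005, 0.0005, 0], "delta_rot": [0, 0, 0]}
    - {"translation": [0.005, 0.0005, 0], "delta_rot": [0, 0, 0]}
    - {"translation": [0.005, 0.0005, 0], "delta_rot": [0, 0, 0]}
    - {"translation": [0.005, 0.0005, 0], "delta_rot": [0, 0, 0]}

```text
time: 5.35
tool_pos: [0.5371, -0.015, 0.0995]
tool_rot: [0.751, 0.661, -0.0, 0.0]
ft_force: [-0.0, -2.8, 1.1]
finger_gap: 0.642
finger_force: 1.2
```

```bash
python3 -c "
from plan import *
plan([])
from run1 import go
go('ov2',step=ST,pg=(.565,.08,-.18))"
```

```text
t 5.35 world [ 0.5371 -0.015   0.0995] step [-0.067  0.008] F [-0.  -2.8  1.1] gap 0.6420006179796419
pad top (array([ 0.57791654,  0.16601926, -0.24018239]), np.float64(0.253838595571859))
pad scene (array([ 0.55879807,  0.09796319, -0.26060853]), np.float64(0.18641259320629658))
pad [ 0.55889727  0.09863687 -0.27532986]
in step: shoulder [-0.0448  0.2224] pad [-0.0597  0.1235] dth -0.14942986326071417
```

View pics/ov2.png

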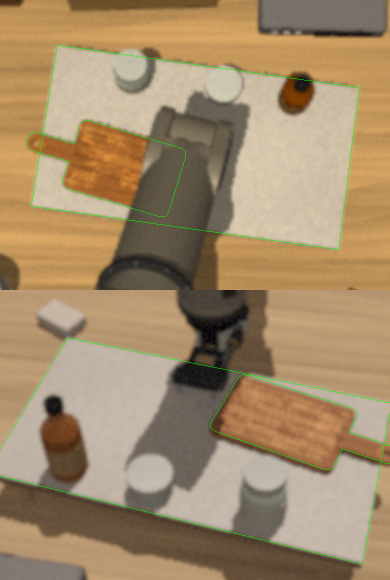

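The scene camera fit is good here; in the top view the arm hides part of the board. The board is at -0.145 rad with the shoulders at about 0.222. I'll lean the push towards +x so the friction adds to the straightening turn.

Call:
apply_moves:
  motion:
    - {"translation": [0.005, 0.002, 0], "delta_rot": [0, 0, 0]}
    - {"translation": [0.005, 0.002, 0], "delta_rot": [0, 0, 0]}
    - {"translation": [0.005, 0.002, 0], "delta_rot": [0, 0, 0]}
    - {"translation": [0.005, 0.002, 0], "delta_rot": [0, 0, 0]}
    - {"translation": [0.005, 0.002, 0], "delta_rot": [0, 0, 0]}

```text
time: 6.08
tool_pos: [0.5503, 0.0086, 0.0995]
tool_rot: [0.751, 0.661, -0.0, -0.0]
ft_force: [0.3, -1.8, 0.6]
finger_gap: 0.641
finger_force: 0.8
```

```bash
python3 -c "
from plan import *
plan([])
from run1 import go
go('ov3',views=('scene',),step=ST,pg=(.567,.12,-.23))"
```

```text
t 6.075 world [0.5503 0.0086 0.0995] step [-0.0569  0.0331] F [ 0.3 -1.8  0.6] gap 0.6407351867373764
pad scene (array([ 0.56033465,  0.11810622, -0.15897136]), np.float64(0.25264000201623066))
pad [ 0.56033465  0.11810622 -0.15897136]
in step: shoulder [-0.0574  0.243 ] pad [-0.0607  0.143 ] dth -0.033071358218518726
```

```bash
sed -i "s/near=render(c,place(PAD\*1.5,pg),\[.09\],s.shape)>.5/near=(render(c,place(PAD*1.5,pg),[.09],s.shape)>.5)\&(render(c,place(STEP,g),[.08],s.shape)>.9)/; s/g=(.603,-.036,-.106)/g=(.6026,-.0314,-.1259)/" run1.py
python3 -c "
from plan import *
from run1 import go
go('ov4',views=('scene',),step=ST,pg=(.56,.118,-.2))"
```

```text
pad scene (array([ 0.560319  ,  0.11895789, -0.15686881]), np.float64(0.05185490024606256))
pad [ 0.560319    0.11895789 -0.15686881]
in step: shoulder [-0.0577  0.2438] pad [-0.0608  0.1439] dth -0.0309688100303169
```

View pics/ov4.png

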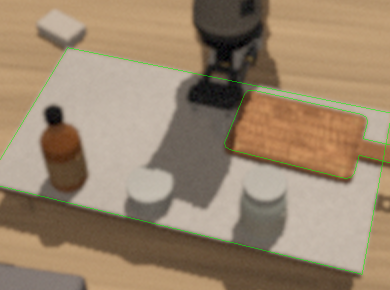

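The board is nearly square now (-0.03 rad), with the shoulders at 0.244. I'll push straight, still short of the goal.

Call:
apply_moves:
  motion:
    - {"translation": [0.005, 0, 0], "delta_rot": [0, 0, 0]}
    - {"translation": [0.005, 0, 0], "delta_rot": [0, 0, 0]}
    - {"translation": [0.005, 0, 0], "delta_rot": [0, 0, 0]}
    - {"translation": [0.005, 0, 0], "delta_rot": [0, 0, 0]}
    - {"translation": [0.005, 0, 0], "delta_rot": [0, 0, 0]}

```text
time: 6.8
tool_pos: [0.5533, 0.0334, 0.0995]
tool_rot: [0.751, 0.661, -0.0, -0.0]
ft_force: [0.0, -1.2, -0.4]
finger_gap: 0.638
finger_force: 0.8
```

```bash
python3 -c "
from plan import *
plan([])
from run1 import go
go('ov5',views=('scene','top'),step=ST,pg=(.564,.144,-.13))"
```

```text
t 6.8 world [0.5533 0.0334 0.0995] step [-0.0571  0.0581] F [ 0.  -1.2 -0.4] gap 0.6379310254214721
pad scene (array([ 0.56068257,  0.14192899, -0.12670501]), np.float64(0.05317930332403842))
pad top (array([ 0.57355485,  0.22818184, -0.13391737]), np.float64(0.09896314546761112))
pad [ 0.56290104  0.14318455 -0.10759108]
in step: shoulder [-0.0631  0.2682] pad [-0.0613  0.1682] dth 0.018308922622829765
```

The board is now square, and both the fingertip position and the camera put the shoulders at about 0.267. Another 13 mm to push, then back off and lift.

Call:
apply_moves:
  motion:
    - {"translation": [0.005, 0, 0], "delta_rot": [0, 0, 0]}
    - {"translation": [0.004, 0, 0], "delta_rot": [0, 0, 0]}
    - {"translation": [0.003, 0, 0], "delta_rot": [0, 0, 0]}
    - {"translation": [0.001, 0, 0], "delta_rot": [0, 0, 0]}
    - {"translation": [0, 0, 0], "delta_rot": [0, 0, 0]}

```text
time: 7.52
tool_pos: [0.555, 0.0461, 0.0995]
tool_rot: [0.751, 0.661, 0.0, -0.0]
ft_force: [0.4, 0.1, 0.7]
finger_gap: 0.637
finger_force: 0.0
```

Call:
apply_moves:
  motion:
    - {"translation": [-0.005, 0, 0], "delta_rot": [0, 0, 0]}
    - {"translation": [-0.015, 0, 0], "delta_rot": [0, 0, 0]}
    - {"translation": [-0.03, 0, 0], "delta_rot": [0, 0, 0]}
    - {"translation": [-0.03, 0, -0.03], "delta_rot": [0, 0, 0]}
    - {"translation": [-0.02, 0, -0.05], "delta_rot": [0, 0, 0]}

```text
time: 8.15
tool_pos: [0.5407, -0.0559, 0.1795]
tool_rot: [0.751, 0.66, -0.001, -0.001]
ft_force: [1.1, 0.7, 0.9]
finger_gap: 0.642
finger_force: 0.0
```

Call:
apply_moves:
  motion:
    - {"translation": [0, 0, -0.05], "delta_rot": [0, 0, 0]}
    - {"translation": [-0.04, 0, -0.05], "delta_rot": [0, 0, 0]}
    - {"translation": [-0.05, 0, 0], "delta_rot": [0, 0, 0]}
    - {"translation": [-0.05, 0, 0], "delta_rot": [0, 0, 0]}
    - {"translation": [-0.03, 0, 0], "delta_rot": [0, 0, 0]}

```text
time: 8.78
tool_pos: [0.5193, -0.2244, 0.2786]
tool_rot: [0.752, 0.66, 0.0, 0.0]
ft_force: [-0.4, 0.1, -0.6]
finger_gap: 0.641
finger_force: 0.0
```

```bash
python3 -c "
from plan import *
plan([])
from run1 import go
go('ov6',views=('scene','top'),step=ST,pg=(.564,.155,-.13))"
```

```text
t 8.775 world [ 0.5193 -0.2244  0.2786] step [-0.0584 -0.2019] F [-0.4  0.1 -0.6] gap 0.6409295015520722
pad scene (array([ 0.56323531,  0.15655797, -0.13679786]), np.float64(0.040644000719553874))
pad top (array([ 0.56374854,  0.1573502 , -0.11539244]), np.float64(0.03183403068340307))
pad [ 0.56307511  0.1564574  -0.12318309]
in step: shoulder [-0.0631  0.2814] pad [-0.0628  0.1814] dth 0.002716908004155791
```

View pics/ov6.png

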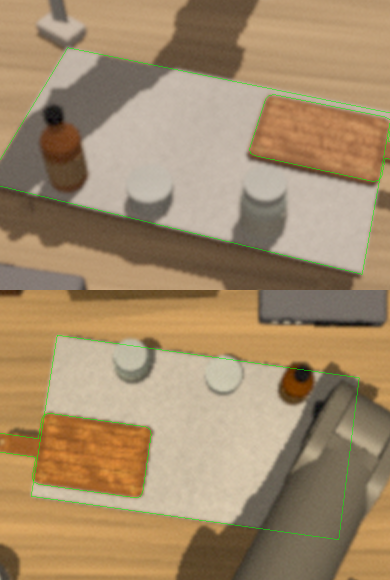

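The shoulders measure 0.281 m (goal 0.280), the board is square within 0.01 rad, and the arm is clear with everything else in place. Handing in.

```bash
python3 -c "
from workcell import robot
print(robot.close_job())"
```

```text
the job is handed in; nothing more can be done
None
```

The paddle board now sticks out with its shoulders about 1 mm past the step's end by the last camera fit, square to that end within about 0.01 rad; the other things look unmoved, and I handed the job in at about 9 s (no verdict was returned).

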